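Hang the guard door on its lift-off hinges and shut it

ROBOT

A 6-joint arm with a two-finger parallel gripper is mounted at the origin on the work surface; the furniture and walls round the work are solid. World frame = base frame: x ahead of the robot, y to its left, z up, the work surface at z = 0. Lengths are in mm, angles in rad, forces in N, time in s.
With the tool pointing down it reaches from about 350 to 875 mm from the base axis. Payload 4.2 kg.
Tool frame: the origin (TCP) lies at the very end of the fingers, on their centre line; the grasp point (between the pads) lies 19 mm behind it; z points along the fingers, y is the line along which they close (so a half turn about z gives the same grasp; the last joint's range is limited). The gripper opens to 85 mm and grips with 20 to 120 N. Pads are 22 mm wide; open, the fingers measure 114 mm over their backs; the gripper's body (76 mm by 85 mm) begins 54 mm behind the grasp point. The pads swing forward as they close: fully open they stand 13 mm farther back than shut.
Start: joints at [1.538, 0.385, 0.008, 0, -1.194, -0.259], TCP at [179.766, 598.568, 231.312] pointing down, gripper open.
Joint ranges: [-3.14, 3.14], [-1.21, 2.06], [-1.07, 1.41], [-3.16, 2.05], [-2.99, -0.16], [-3.1, 3.1]. Speed limits (rad/s): [2.79, 2.79, 3.14, 3.14, 3.14, 3.14].

INTERFACE

Orientations are given as a unit quaternion [x, y, z, w].
In Python, from bench import arm gives the robot as it stands. The module is installed in compiled form; this text tells all that it offers.
- The arm moves only by the tool drive_tool, never from a script. Its argument "targets" is a list of rows, each a list of 5 numbers: the closure, from -1 (fully open) to 1 (shut), then the shift along the tool's x, y, z in mm, then the turn about the tool's z in degrees. In form: [[grip, tx, ty, tz, roll], ...]. A call has 1 to 12 rows; each row is the pose to reach, as a shift and turn from the pose commanded when the call began, along the tool's axes at that moment; what a row does not reach only later rows make up. A row lasts 1/10 s, in which the tool goes at most 50 mm and 8.59 degrees, less where a joint would pass 70% of its speed; a pose out of reach is approached as far as the arm can. A call with a gripper value outside its range is refused whole. The fingers move at their own pace and stop on an object; the grip force is fixed at half the most. Time passes only in rows, so rows that repeat a pose let the fingers close. It gives the time, the measured TCP pose, the force, the opening and the grip force at its end, in the units of the state.
- arm.read_state(): the state, without advancing time (a new reading comes with each control period).
- arm.get_image(name): name is "scene" or "top" or "wrist"; returns the picture (384x512x3 uint8, blue, green, red); there is no depth.
- arm.camera_params(name): a dict with "fov_y" (degrees; the focal length in pixels is half the picture's height over the tangent of half this angle, whatever the lens; pixels are square), "cx", "cy" (the principal point, pixels), "D" ([k1, k2, p1, p2, k3] as OpenCV has them; the pictures are not rectified), "rvec" (rotation vector, rad) and "tvec" (3), from world to camera coordinates, as OpenCV has them; the wrist camera has in their place "tool_from_camera" (4x4, takes a point from camera to tool coordinates, whose origin is the TCP and whose axes are the flange's). Camera axes: x right, y down, z forward; pixel columns grow to the right and rows downward; lengths in mm; the calibration is good to about 2 mm. A picture is of the moment at which its call begins: read the wrist's pose just before it. camera_params takes no time and is no camera call.
- arm.job_done(): hands the job in; it is judged then, once.
The state is a dict: "clock": time; "joints": joint angles; "joint_vel": joint speeds; "joint_efforts": joint torques, N m; "position": TCP position; "ee_rot": TCP orientation; "contact_force": force on the tool from outside, world axes, zero at the start; "wrist_torque": the same for the moment, N m; "gripper_width": finger opening in mm; "grasp_force": force on a finger pad.
Only numpy, scipy, OpenCV 4.12 (cv2) and the standard library are available. Lean on these libraries where they do the work, as an engineer would, in place of code of your own. Each camera call takes 0.05 s, during which the arm holds its last target. There are 200 camera calls.

TASK

Take the guard door out of the open vice, hang it on the magazine lift by gently lowering both hinge knuckles fully home onto the two hinge pins while the door stands open, then swing it shut until the roller catch holds it. Feel for the pins rather than forcing the door, leave the magazine and the small parts lying about where they are, and let go of everything at the end.

Things in the scene. Friction and masses are not known exactly. Their poses are not given: they have to be found in the camera images.
- station: Magazine lift, fixed: base 145 x 180 x 12 mm, grey walls up to z = 150 mm, open front. Origin under the base at bench height; x from the open front to the back, y to the left seen from the front, z up; all station numbers are mm in this frame. Hinge at the right front; the shut door's free end has its mid-plane at x = -68, stopped by rubber bumpers on the left post.
- hinge_rear (a point): Station point (-54, -71, 42): where the lower hinge pin's foot would be with the hinge carrier pushed right back in its slot. The steel carrier with both pins is really clamped 4 to 24 mm in front of that (toward -x, rigid, exact in y); how far is not measured, so feel for it. Upright pins of 8 mm diameter, last 1.5 mm chamfered to 6.6. Lower pin: seat (16 mm round) at z = 42, pin top z = 59.
- hinge_top (a point): Station point (-54, -71, 112): the same for the upper pin, on one vertical axis with the lower. Its seat is 6 mm thick (underside z = 106), pin top z = 125. An arm 16 mm wide runs back from each seat to the carrier's column, 22 mm behind the pins, top z = 124. The lower knuckle must pass under the upper seat: bring the door in level from the front, 18 to 45 mm above home height, then lower it.
- catch (a point): Spring roller catch, fixed point at station (-78, 64, 76): axis of a vertical roller, 14 mm diameter, 18 mm high, that the door's free edge pushes aside (toward +y) in passing: about 4 to 8 N on the door 95 mm from the hinge. Shut, the door lies behind the roller.
- keeper (a point): Keeper plate on the lift, centre at station (-59, 64, 148), 42 x 42 x 4 mm: it lies 6 mm above the shut door's free end, so the door can be hung or lifted off only while open. Above it nothing stands.
- door: Loose guard door, 0.18 to 0.35 kg: aluminium frame 120 wide, 120 high, 10 mm thick, clear pane, flat top rail 26 mm high (grip it across the 10 mm, from above). Origin at the centre of the underside; y along the width to the free edge, -x the outer side, z up. Home: underside 20 mm above the bench; shut, axes parallel to the station's within 5 degrees; it opens counter-clockwise seen from above, past 90 degrees.
- door_bore (a point): Door point (0, -71, 22) mm: centre of the underside of the lower knuckle's bore. Two knuckles (16 mm outside, 9.4 mm through bore, 18 mm high) on this axis, 11 mm outside the hinge-side edge, undersides at door z = 22 and 92. Seated, this point is 42 mm above the bench.
- door_edge (a point): Door point (0, 60, 60) mm: middle of the free edge. Shut, it lies at station x = -68, y = 60.
- door_knob (a point): Tip of the small black pull knob on the door's outer side, door point (-26, 50, 56) mm; 18 mm diameter, 21 mm proud of the frame.
- vice: Small steel vice 143 x 62 x 50 mm, fixed; origin at the centre of its underside, x along its screw (screw bar at -x). Its jaws, 60 mm wide, tops at z = 50, stand 12.5 mm apart; the door stands loose and upright between them on ways at z = 19 mm, at vice x = 27, its x axis along the vice's. Lift it straight up by more than 35 mm.
- magazine: Grey slotted strip magazine 85 x 50 x 55 mm, standing loose on the lift's shelf behind the door (station x -45 to 43); origin at the centre of its underside. To be left alone.
- hex_key: Small hex key with a yellow sleeve, 26 x 79 x 8 mm, lying on the bench; origin at the centre of its underside. To be left alone.
- setup_block: Small steel setting block with an upright pin, 28 x 40 x 32 mm, on the bench; origin at the centre of its underside. To be left alone.
- strip: Flat strip carrier with a black tab, 38 x 90 x 9 mm, on the bench; origin at the centre of its underside. To be left alone.
Things that resemble listed ones, but are neither listed nor needed, are in the scene too. Of the things like the door, leave any that is blue; of the rest the larger one is meant.

How it is judged (in metres and radians):
On the way:
1. the door hangs seated on both pins while clearly open (about 30 degrees or more) (z of door_bore in the frame of station between 0.0395 and 0.0445 m and x of door_bore in the frame of station between -0.08 and -0.056 m and y of door_bore in the frame of station between -0.0745 and -0.0675 m and angle between door's own z axis and vertical below 0.07 rad and x of door_edge in the frame of station below -0.125 m), for 0.2 s.
At the end, for the whole second after the job is handed in: The door is upright (within 4 degrees) with both knuckles seated on the pins (bore point 42 mm above the bench within 2.5 mm, within 3.5 mm of the hinge line sideways) and shut: its free edge within 4 mm of the bumper position, behind the roller; released and at rest (z of door_bore in the frame of station between 0.0395 and 0.0445 m and x of door_bore in the frame of station between -0.08 and -0.056 m and y of door_bore in the frame of station between -0.0745 and -0.0675 m and angle between door's own z axis and vertical below 0.07 rad and x of door_edge in the frame of station between -0.072 and -0.06 m and y of door_edge in the frame of station between 0.055 and 0.065 m and linear speed of door below 0.02 m/s and contact force between the fingers and door below 0.1 N); the robot touches nothing.
It fails at once if the door is pressed against the lift with more than 40 N (contact force between door and station above 40 N).
It fails at once if the magazine in the lift is shifted by more than 10 mm (distance of magazine from where it was at the start of the episode above 0.01 m).
It fails at once if the hex key is shifted by more than 15 mm (distance of hex_key from where it was at the start of the episode above 0.015 m).
It fails at once if the setting block is shifted by more than 15 mm (distance of setup_block from where it was at the start of the episode above 0.015 m).
It fails at once if the strip carrier is shifted by more than 15 mm (distance of strip from where it was at the start of the episode above 0.015 m).
It also fails if it takes over 64 s, if anything falls off the work surface, if the arm or the gripper's body presses on something with over 40 N, if the wrist force passes 120 N, or if a joint passes its speed limit or range.

## Working session

There is one attempt and no reset: what is moved stays moved. The work goes in short steps, Python scripts to look and compute and a tool call to move; the robot and the scene stay as the last step left them, time stands still between calls to the robot, and variables do not carry over. Pictures are saved under pics/ and viewed, at most 10 in all, crops included, and the job is handed in when it is done.

Besides the shell and the picture viewer there is one more tool, called after "Request:" as name(argument=value, ...) on one line, values as JSON. drive_tool: Moves the arm, as the interface text tells. Its arguments: {"type":"object","properties":{"targets":{"type":"array","items":{"type":"array","items":{"type":"number"}}}},"required":["targets"]}

```bash
mkdir -p pics; cat > h.py <<'E'
import numpy as np,cv2
from scipy.spatial.transform import Rotation as R
from bench import arm
def cam(n,st=None):
    p=arm.camera_params(n); f=192/np.tan(np.radians(p['fov_y'])/2)
    K=np.array([[f,0,p['cx']],[0,f,p['cy']],[0,0,1.]]);D=np.array(p['D'],float)
    if 'rvec' in p:
        r=cv2.Rodrigues(np.array(p['rvec'],float))[0];t=np.array(p['tvec'],float).ravel()
    else:
        st=st or arm.read_state(); T=np.eye(4);T[:3,:3]=R.from_quat(st['ee_rot']).as_matrix();T[:3,3]=st['position']
        W=np.linalg.inv(T@np.array(p['tool_from_camera']));r=W[:3,:3];t=W[:3,3]
    return K,D,r,t
def ray(c,uv,z):
    K,D,r,t=c;o=-r.T@t
    q=cv2.undistortPoints(np.array(uv,float).reshape(-1,1,2),K,D).reshape(-1,2)
    d=np.c_[q,np.ones(len(q))]@r; z=np.broadcast_to(z,len(q))
    return o+d*((z-o[2])/d[:,2])[:,None]
def proj(c,P):
    K,D,r,t=c
    return cv2.projectPoints(np.array(P,float).reshape(-1,3),cv2.Rodrigues(r)[0],t,K,D)[0].reshape(-1,2)
E
python3 - <<'E'
from h import *
for n in('scene','top'):
    i=arm.get_image(n);cv2.imwrite(f'pics/{n}0_raw.png',i);cv2.imwrite(f'pics/{n}0.png',cv2.resize(i,(800,600)))
    c=cam(n);print(n,-c[2].T@c[3],c[0][0,0],arm.camera_params(n)['D'])
s=arm.read_state();print(s['position'],s['ee_rot'],s['clock'],s['contact_force'])
E
```

```text
scene [-430.63501619 -427.83094127 1211.57535072] 490.3726256270148 [-0.03312574  0.          0.          0.          0.        ]
top [ 339.15575912   93.38691667 1195.75603478] 402.8214821139339 [-0.10382073  0.          0.          0.          0.        ]
[179.62960485 598.09621256 230.32805147] [ 9.89364266e-01 -1.45455864e-01 -8.93218338e-05  9.65611394e-04] 0.1 [-0.20801907  0.04486838 -0.55758686]
```

View pics/scene0.png

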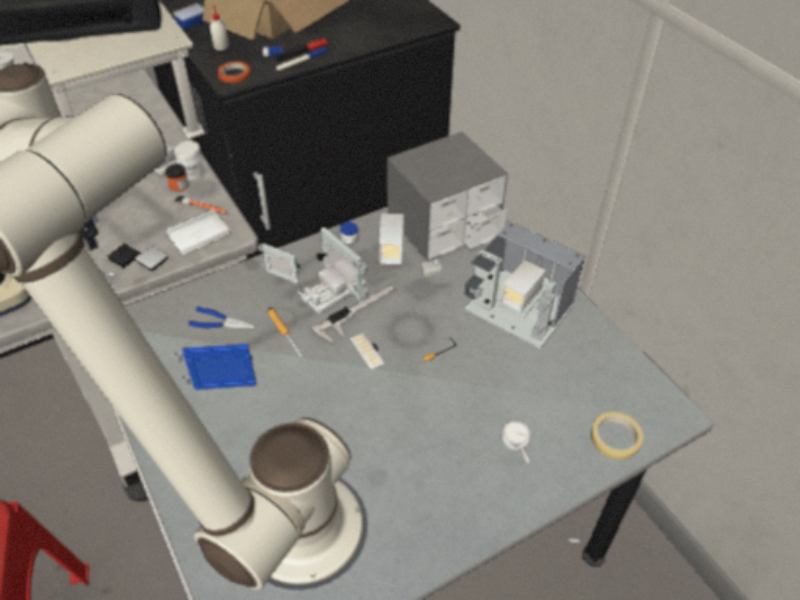

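View pics/top0.png

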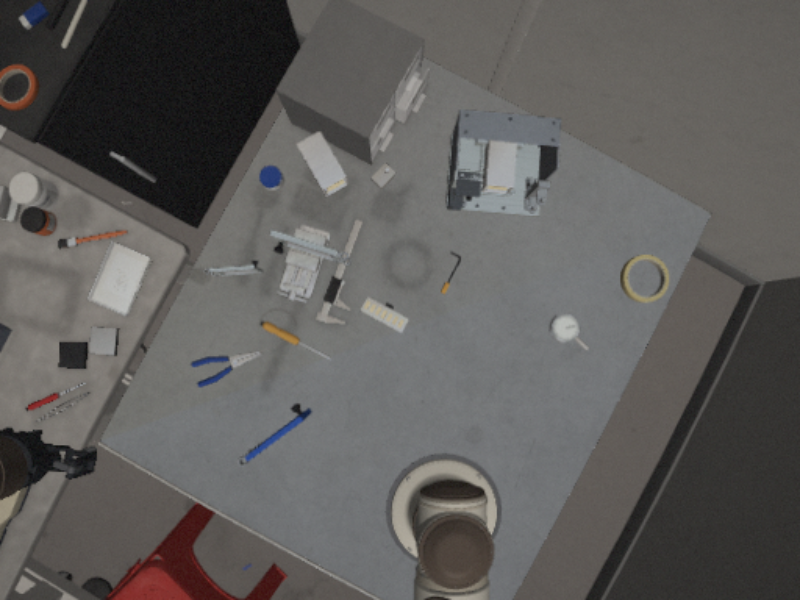

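The scene view shows the light door upright in the vice near (340,265). A smaller door stands at (280,262), a blue one lies flat at (220,367), and the lift is at (525,285). In the top view the vice is at (305,262) with the door rail from (272,235) to (345,258). The lift is at (503,162) with its front facing down; its hinge is at right (538,195) and its catch at left (465,190). Next I enlarge both areas.

```bash
python3 - <<'E'
from h import *
a=cv2.imread('pics/top0_raw.png')
A=cv2.resize(a[128:208,130:250],None,fx=6.6,fy=6.6,interpolation=cv2.INTER_CUBIC)[:300*2]
B=cv2.resize(a[65:145,275:375],None,fx=7,fy=7,interpolation=cv2.INTER_CUBIC)
A=cv2.resize(a[130:200,130:240],(629,400),interpolation=cv2.INTER_CUBIC)
cv2.imwrite('pics/door1.png',cv2.resize(a[130:205,125:225],(800,600),interpolation=cv2.INTER_CUBIC))
cv2.imwrite('pics/stat1.png',cv2.resize(a[65:140,275:375],(800,600),interpolation=cv2.INTER_CUBIC))
E
```

```text
(no output)
```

View pics/door1.png

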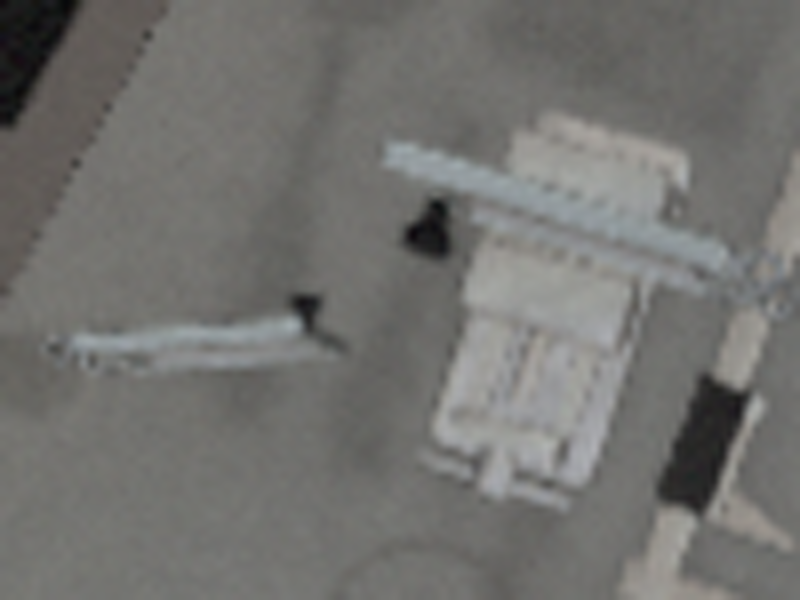

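View pics/stat1.png

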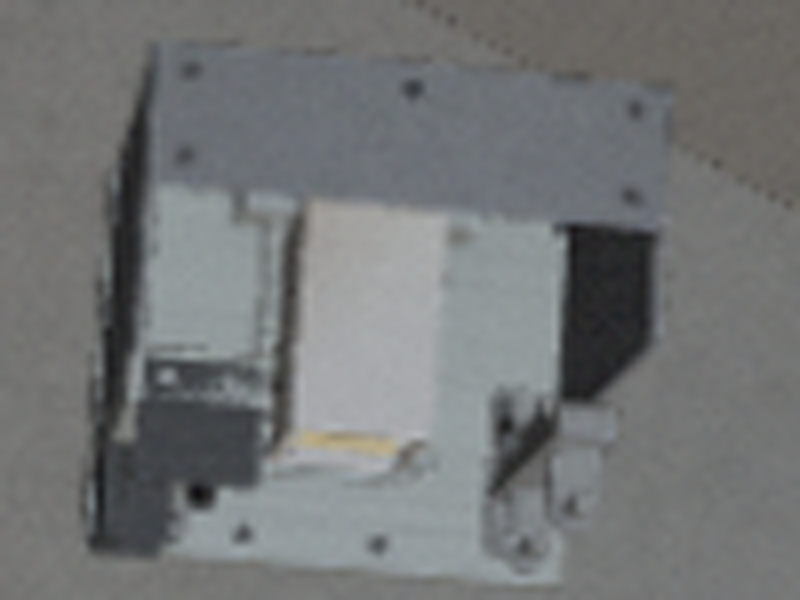

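Door crop: the rail top runs from (398,158) at the free end to (725,250) at the hinge end, with the knob at (428,230) on the lower (outer) side and the knuckles at (735–795,280). Station crop: the base front edge runs (165,555)–(560,583), the roof corners are (155,42) and (670,90), the keeper is near (200,440), and the upper pin is at (570,505).

```bash
python3 - <<'E'
from h import *
np.set_printoptions(precision=1,suppress=True)
c=cam('top')
f=lambda o,p:np.array(o)+(np.array(p)-3.5)/8
D=ray(c,[f((125,130),p) for p in [(392,158),(725,250)]],139);print('door',D,np.linalg.norm(D[1]-D[0]))
P=[((165,555),12),((560,583),12),((155,42),150),((670,90),150),((655,232),150),((150,187),150),((140,400),150),((265,403),150),((258,487),150),((572,505),125),((527,547),59),((412,88),150)]
for p,z in P: print(p,z,ray(c,[f((275,65),p)],z)[0])
# jaws
J=ray(c,[f((125,130),p) for p in [(470,300),(620,345),(510,140),(670,190)]],50);print(J)
E
```

```text
door [[513.6 288.7 139. ]
 [479.7 178.7 139. ]] 115.13121200100754
(165, 555) 12 [570.9 -50.7  12. ]
(560, 583) 12 [ 557.2 -198.6   12. ]
(155, 42) 150 [718.2 -37.2 150. ]
(670, 90) 150 [ 699.2 -210.6  150. ]
(655, 232) 150 [ 650.1 -202.6  150. ]
(150, 187) 150 [668.2 -33.6 150. ]
(140, 400) 150 [596.  -27.5 150. ]
(265, 403) 150 [594.1 -68.9 150. ]
(258, 487) 150 [565.9 -65.5 150. ]
(572, 505) 125 [ 563.1 -176.1  125. ]
(527, 547) 59 [ 561.9 -175.6   59. ]
(412, 88) 150 [ 700.8 -122.9  150. ]
[[476.1 277.8  50. ]
 [458.4 224.2  50. ]
 [533.5 262.5  50. ]
 [513.7 205.2  50. ]]
```

The pin estimates from both heights agree at about (562.5,-176). The station yaw is about -0.10 rad and its origin about (638,-116). The door centre is about (496.6,233.7) with yaw about -0.30. I move above the door with the tool turned 90°.

Request:
drive_tool(targets=[[-1,40,28,-10,8],[-1,80,55,-20,16],[-1,120,82,-20,24],[-1,160,110,-20,32],[-1,200,137,-20,40],[-1,240,164,-20,48],[-1,280,191,-20,56],[-1,320,218,-20,64],[-1,360,245,-20,72],[-1,400,272,-20,80],[-1,408,278,-20,88],[-1,408,278,-20,90]])

```text
clock: 1.3
position: [491.4, 212.8, 250.6]
ee_rot: [-0.594, 0.805, 0.0, -0.001]
contact_force: [-0.8, -0.5, 0.6]
gripper_width: 85.4
grasp_force: 0.0
```

```bash
python3 - <<'E'
from h import *
np.set_printoptions(precision=2,suppress=True)
s=arm.read_state();c=cam('wrist',s);i=arm.get_image('wrist')
print(s['position'],s['ee_rot'],s['joints'],s['clock'])
print(np.array(arm.camera_params('wrist')['tool_from_camera']),c[0][0,0])
cv2.imwrite('pics/w1_raw.png',i)
x=np.array([.956,-.294]);y=np.array([.294,.956]);o=np.array([496.6,233.7])
pts=[np.r_[o+a*x+b*y,z] for a,b,z in[(-5,-60,139),(5,-60,139),(5,60,139),(-5,60,139),(0,-71,129)]]
q=proj(c,pts);print(q)
j=cv2.resize(i,(768,576))
for u in q: cv2.drawMarker(j,tuple(int(v) for v in u*1.5),(0,0,255),0,12)
cv2.imwrite('pics/w1.png',j)
E
```

```text
[491.38 212.77 250.56] [-0.59  0.8   0.   -0.  ] [ 0.71  0.22 -0.18 -0.   -1.17 -1.01] 1.3
[[   0.     -0.96   -0.3    76.09]
 [   1.      0.     -0.      0.09]
 [   0.     -0.3     0.96 -142.46]
 [   0.      0.      0.      1.  ]] 292.287183853229
[[266.16 144.77]
 [254.65 144.77]
 [255.22 266.07]
 [265.31 266.07]
 [260.37 130.76]]
```

View pics/w1.png

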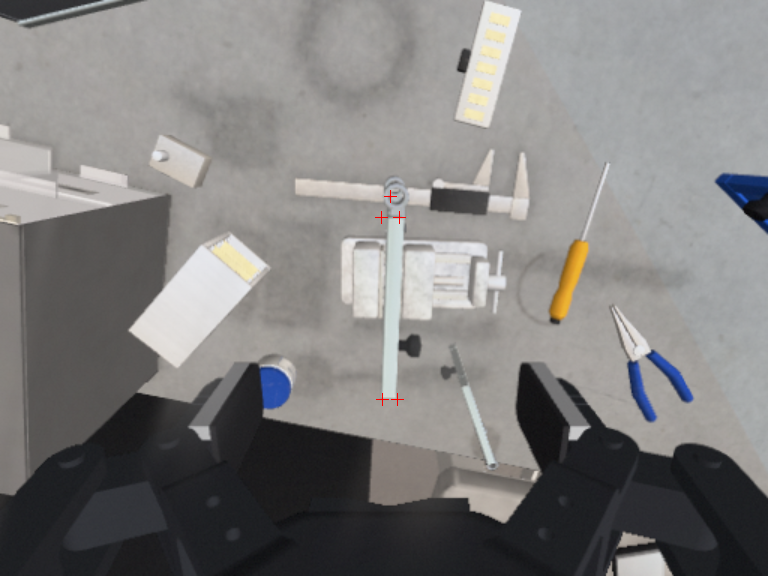

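The wrist view shows the door rail from (397,215) at the hinge end, where the upper knuckle is at (395,190), to (389,398) at the free end. The knob is at (410,345). My prediction is good to about 4 mm.

```bash
python3 - <<'E'
from h import *
np.set_printoptions(precision=2,suppress=True)
c=cam('wrist')
E=ray(c,np.array([(397,215),(389,398.5)])/1.5,139);d=E[1]-E[0];print(E,np.linalg.norm(d))
yaw=np.arctan2(-d[0],d[1]);yh=d[:2]/np.linalg.norm(d);K=ray(c,[(395/1.5,188/1.5)],129)[0];print('yaw',np.degrees(yaw),'knuckle',K,(K[:2]-E[:,:2].mean(0))@yh)
s=arm.read_state();M=R.from_quat(s['ee_rot']).as_matrix();psi=np.degrees(np.arctan2(M[1,0],M[0,0]));print(psi)
m=(E[0]+E[1])/2;g=m.copy();g[:2]-=20*yh;g[2]=110
print('goal',g,'tool shift',M.T@(g-s['position']),'roll',psi-(np.degrees(yaw)-90))
E
```

```text
[[474.7  176.97 139.  ]
 [514.42 291.2  139.  ]] 120.94296906224366
yaw -19.17260258684039 knuckle [471.5  162.78 129.  ] -74.92152573011818
-107.02719228634477
goal [487.99 215.19 110.  ] tool shift [ -0.9    3.17 140.64] roll 2.1454103004956124
```

Request:
drive_tool(targets=[[-1,-1,3,30,2],[-1,-1,3,70,2],[-1,-1,3,105,2],[-1,-1,3,130,2],[-1,-1,3,141,2],[-1,-1,3,141,2],[1,-1,3,141,2],[1,-1,3,141,2],[1,-1,3,141,2],[1,-1,3,141,2],[1,-1,3,141,2],[1,-1,3,141,2]])

```text
clock: 2.55
position: [488.5, 216.9, 111.0]
ee_rot: [-0.583, 0.813, -0.0, 0.001]
contact_force: [0.5, -0.1, 1.7]
gripper_width: 9.2
grasp_force: 59.5
```

Request:
drive_tool(targets=[[1,0,0,-5,0],[1,0,0,-15,0],[1,0,0,-30,0],[1,0,0,-50,0],[1,0,0,-70,0],[1,0,0,-80,0],[1,0,0,-80,0],[1,0,0,-80,0]])

```text
clock: 3.35
position: [487.3, 216.5, 189.7]
ee_rot: [-0.583, 0.813, 0.0, -0.001]
contact_force: [0.5, -0.7, -2.3]
gripper_width: 9.1
grasp_force: 58.9
```

```bash
python3 - <<'E'
from h import *
np.set_printoptions(precision=2,suppress=True)
s=arm.read_state();M=R.from_quat(s['ee_rot']).as_matrix()
print(s['position'],np.degrees(np.arctan2(M[1,0],M[0,0])),s['contact_force'],s['wrist_torque'],s['gripper_width'],s['clock'])
i=arm.get_image('wrist');cv2.imwrite('pics/w2_raw.png',i)
cv2.imwrite('pics/w2.png',cv2.resize(i[30:330,96:416],(800,750))[:600])
E
```

```text
[487.28 216.49 189.66] -108.74121760826634 [ 0.51 -0.67 -2.35] [-0.08  0.08 -0.01] 9.051182469643487 3.35
```

View pics/w2.png

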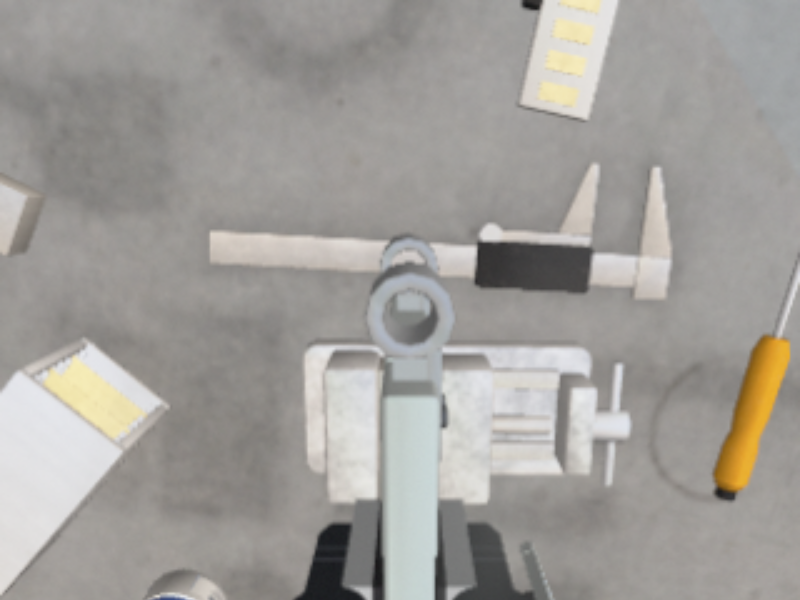

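The door is held. The upper knuckle's ring is centred at crop (410,313), the lower one at about (409,258), so the door hangs straight.

```bash
python3 - <<'E'
from h import *
np.set_printoptions(precision=2,suppress=True)
s=arm.read_state();c=cam('wrist',s);M=R.from_quat(s['ee_rot']).as_matrix();p=np.array(s['position'])
for uv,dz in (((410,313),18),((409,256),-52),((411,388),28)):
    u=(96+uv[0]/2.5-.3,30+uv[1]/2.5-.3); print(uv,M.T@(ray(c,[u],p[2]+dz)[0]-p))
# station fit: yaw,origin from top picks
from scipy.optimize import least_squares
W=np.array([[557.2,-198.6],[718.2,-37.2],[699.2,-210.6]]);S=np.array([[-72.5,-90],[72.5,90],[72.5,-90]])
def f(q): return (W-q[:2]-S@np.array([[np.cos(q[2]),np.sin(q[2])],[-np.sin(q[2]),np.cos(q[2])]])).ravel()
r=least_squares(f,[638,-116,-.1]);print(r.x,r.fun)
x0,y0,a=r.x
Rm=np.array([[np.cos(a),-np.sin(a)],[np.sin(a),np.cos(a)]])
for px in(-58,-68,-78):print(px,r.x[:2]+Rm@[px,-71])
print(Rm.T@(np.array([[563.1,-176.1],[561.9,-175.6]])-r.x[:2]).T)
E
```

```text
(410, 313) [ 53.23   0.24 -17.91]
(409, 256) [55.51  0.05 52.1 ]
(411, 388) [ 42.7    0.4  -27.93]
[ 637.24 -116.48   -0.1 ] [ 1.31 -0.02 -0.38 -2.81 -0.93  2.84]
-58 [ 572.26 -181.16]
-68 [ 562.32 -180.14]
-78 [ 552.37 -179.11]
[[-67.63 -68.88]
 [-66.9  -66.53]]
```

Request:
drive_tool(targets=[[1,20,-5,0,-4],[1,50,-14,0,-12],[1,90,-25,0,-20],[1,130,-37,0,-28],[1,170,-48,0,-36],[1,210,-60,0,-44],[1,250,-71,0,-52],[1,290,-82,0,-60],[1,325,-92,0,-67],[1,345,-98,0,-72.7],[1,345,-98,15,-72.7],[1,345,-98,20,-72.7]])

```text
clock: 4.6
position: [468.3, -142.0, 168.0]
ee_rot: [0.951, -0.31, -0.002, 0.0]
contact_force: [-0.3, 1.4, -2.1]
gripper_width: 9.3
grasp_force: 58.8
```

```bash
cat > look.py <<'E'
from h import *
import sys
np.set_printoptions(precision=2,suppress=True)
s=arm.read_state();M=R.from_quat(s['ee_rot']).as_matrix()
print(s['position'],np.degrees(np.arctan2(M[1,0],M[0,0])),np.array(s['contact_force']),np.array(s['wrist_torque']),s['gripper_width'],s['clock'],s['joints'])
c=cam('wrist',s);n=sys.argv[1];i=arm.get_image('wrist');cv2.imwrite(f'pics/{n}_raw.png',i)
np.savez(f'{n}.npz',p=s['position'],q=s['ee_rot'])
cv2.imwrite(f'pics/{n}.png',cv2.resize(i[20:260,96:416],(800,600),interpolation=cv2.INTER_CUBIC))
E
python3 look.py w3
```

```text
[ 468.32 -142.03  168.01] -36.15982715285144 [-0.29  1.4  -2.09] [ 0.02  0.07 -0.  ] 9.293810776340152 4.6 [ 0.04  0.22 -0.41 -0.   -0.95  0.9 ]
```

View pics/w3.png

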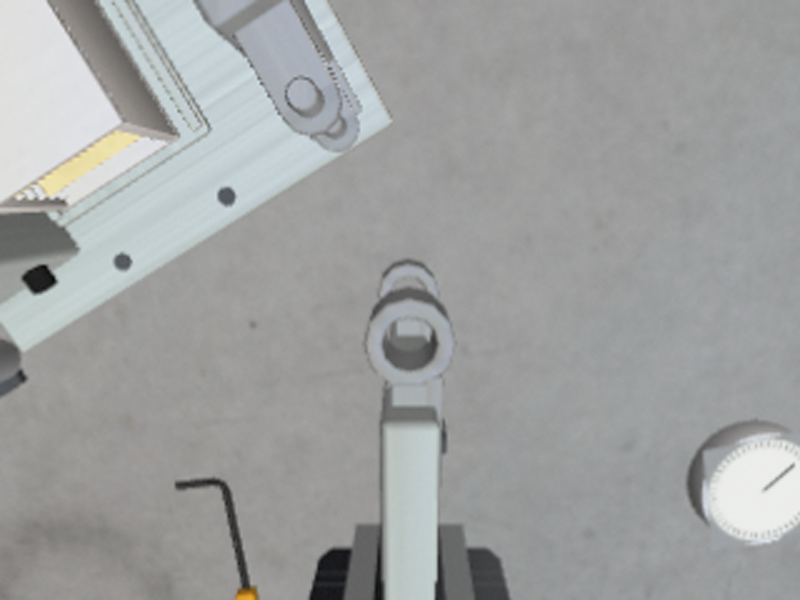

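The wrist view shows the upper pin's top at crop (305,95), the seat of the lower one below it at (335,130), the base's front right corner at (392,122) and its front edge running to (15,350). The knuckle ring is at (409,341).

```bash
python3 - <<'E'
from h import *
np.set_printoptions(precision=2,suppress=True)
s=arm.read_state();c=cam('wrist',s);M=R.from_quat(s['ee_rot']).as_matrix();p=np.array(s['position'])
u=lambda a:np.array([96,20])+(np.array(a)-.75)/2.5
g=lambda a,z:ray(c,[u(a)],z)[0]
pin=g((306,94),125);seat=g((338,133),42);co=g((392,122),12);l=g((15,350),12);k=g((409,341),p[2]+18)
e=(l-co)[:2];yaw=np.arctan2(-e[0],e[1])
Rm=np.array([[np.cos(yaw),-np.sin(yaw)],[np.sin(yaw),np.cos(yaw)]])
o=co[:2]-Rm@[-72.5,-90]
print('pin',pin,'seat',seat,'corner',co,'yaw',np.degrees(yaw),'origin',o,'knuckle',k)
print('pin in st',Rm.T@(pin[:2]-o),Rm.T@(seat[:2]-o))
d=Rm.T@(pin-k)[:2];print('knuckle->pin station',d,'tool',M.T@(pin-k), 'st x in tool',M.T@np.r_[Rm[:,0],0],'st y',M.T@np.r_[Rm[:,1],0])
E
```

```text
pin [ 562.11 -181.    125.  ] seat [ 560.46 -179.67   42.  ] corner [ 554.92 -197.81   12.  ] yaw -6.9439411729065075 origin [ 637.77 -117.23] knuckle [ 510.45 -172.84  185.74]
pin in st [-67.39 -72.44] [-69.19 -71.33]
knuckle->pin station [52.27 -1.85] tool [ 46.83 -24.02  60.45] st x in tool [ 0.87 -0.49 -0.01] st y [-0.49 -0.87 -0.  ]
```

Request:
drive_tool(targets=[[1,0,0,13,0],[1,0,0,26,0],[1,5,-2.5,26,0],[1,12,-6,26,0],[1,20,-10,26,0],[1,28,-14,26,0],[1,36,-18.5,26,0],[1,42,-21.5,26,0],[1,45,-23,26,0],[1,46.8,-24,26,0],[1,46.8,-24,26,0],[1,46.8,-24,26,0]])

```text
clock: 5.85
position: [521.7, -149.5, 144.3]
ee_rot: [0.951, -0.309, -0.0, 0.0]
contact_force: [-0.1, 0.4, -3.2]
gripper_width: 8.4
grasp_force: 58.8
```

```bash
python3 look.py w4; python3 -c "
import cv2
i=cv2.imread('pics/w4_raw.png');cv2.imwrite('pics/w4c.png',cv2.resize(i[110:190,205:315],(770,560),interpolation=cv2.INTER_CUBIC))"
```

```text
[ 521.69 -149.5   144.27] -36.01993272486073 [-0.08  0.45 -3.2 ] [-0.06  0.01 -0.05] 8.39901142828188 5.85 [ 0.02  0.33 -0.32 -0.   -0.93  0.92]
```

View pics/w4c.png

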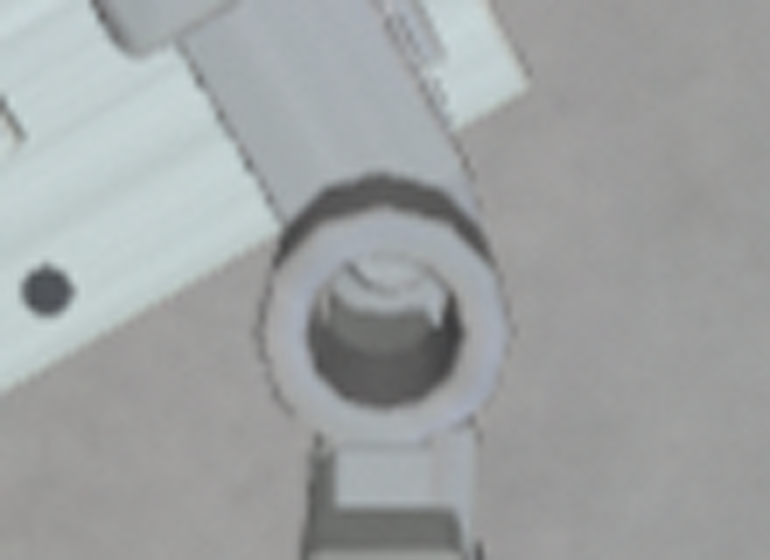

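Through the bore at crop (385,333) I can see the pin top's lower arc at about (390,292), so the pin is nearly under the bore. I compute the remaining offset.

```bash
python3 - <<'E'
from h import *
np.set_printoptions(precision=2,suppress=True)
n=np.load('w4.npz');s=dict(position=n['p'],ee_rot=n['q']);c=cam('wrist',s);M=R.from_quat(n['q']).as_matrix();p=n['p']
u=lambda a:np.array([205,110])+(np.array(a)-3)/7.
g=lambda a,z:ray(c,[u(a)],z)[0]
k=g((385,333),p[2]+18)
print('k',k,M.T@(k-p))
for y in(240,250,258):print(y,M.T@(g((389,y),125)-k))
i=cv2.imread('pics/w4_raw.png');j=cv2.resize(i[110:190,205:315],(770,560),interpolation=cv2.INTER_CUBIC)
t=np.linspace(0,6.28,60)
def circ(o,r,z,col):
    P=np.c_[o[0]+r*np.cos(t),o[1]+r*np.sin(t),0*t+z];q=((proj(c,P)-[205,110])*7+3).astype(int);cv2.polylines(j,[q],True,col,1)
pin=g((389,250),125)
circ(k,8,p[2]+18,(0,0,255));circ(k,4.7,p[2]+18,(0,0,255));circ(k,4.7,p[2],(0,128,255))
circ(pin,3.3,125,(0,255,0));circ(pin,4,123.5,(0,255,0));circ(pin,8,112,(255,0,0))
cv2.imwrite('pics/w4o.png',j)
E
```

```text
k [ 563.36 -180.53  162.27] [ 51.94   0.6  -18.02]
240 [ 0.32  0.34 37.27]
250 [-0.47  0.34 37.27]
258 [-1.1   0.35 37.27]
```

View pics/w4o.png

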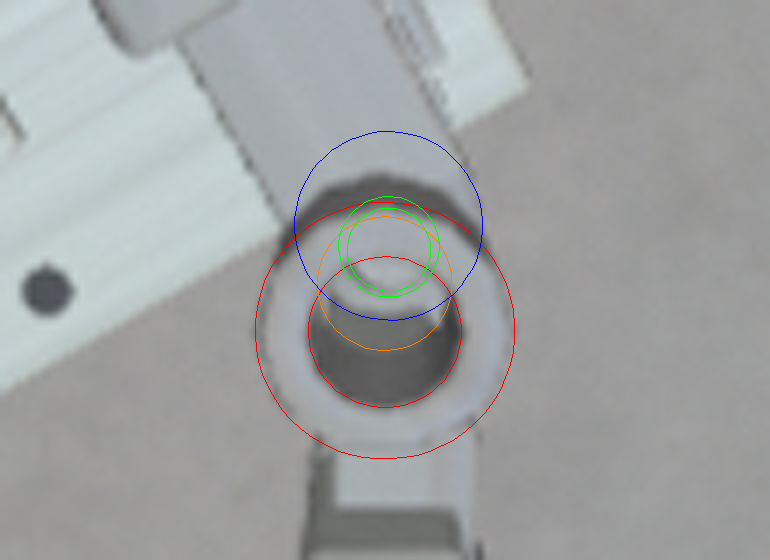

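The overlay fits: the pin is within about 0.5 mm of the bore axis. I lower gently.

Request:
drive_tool(targets=[[1,-0.4,0.3,5,0],[1,-0.4,0.3,10,0],[1,-0.4,0.3,15,0],[1,-0.4,0.3,17,0],[1,-0.4,0.3,19,0],[1,-0.4,0.3,20.5,0],[1,-0.4,0.3,21.5,0],[1,-0.4,0.3,21.5,0]])

```text
clock: 6.7
position: [521.5, -149.5, 122.8]
ee_rot: [0.951, -0.309, -0.0, 0.0]
contact_force: [-0.1, -0.9, -1.6]
gripper_width: 9.3
grasp_force: 58.9
```

Request:
drive_tool(targets=[[1,0,0,1,0],[1,0,0,2,0],[1,0,0,3,0],[1,0,0,3,0]])

```text
clock: 7.1
position: [521.4, -149.5, 119.7]
ee_rot: [0.951, -0.309, -0.0, 0.0]
contact_force: [0.8, -0.6, -2.0]
gripper_width: 8.9
grasp_force: 58.9
```

Request:
drive_tool(targets=[[1,0,0,1,0],[1,0,0,2,0],[1,0,0,3,0],[1,0,0,4,0],[1,0,0,5,0],[1,0,0,6,0],[1,0,0,6,0]])

```text
clock: 7.8
position: [521.4, -149.6, 113.6]
ee_rot: [0.951, -0.309, -0.0, 0.0]
contact_force: [0.4, 0.5, -2.2]
gripper_width: 9.1
grasp_force: 58.9
```

Request:
drive_tool(targets=[[1,0,0,0.7,0],[1,0,0,1.4,0],[1,0,0,2,0],[1,0,0,2,0]])

```text
clock: 8.2
position: [521.6, -149.6, 112.0]
ee_rot: [0.951, -0.309, 0.0, 0.0]
contact_force: [0.3, 0.1, -1.1]
gripper_width: 9.2
grasp_force: 59.1
```

Request:
drive_tool(targets=[[1,0,0,0.5,0],[1,0,0,1,0],[1,0,0,1.5,0],[1,0,0,1.5,0]])

```text
clock: 8.6
position: [521.6, -149.5, 111.8]
ee_rot: [0.951, -0.309, 0.0, 0.0]
contact_force: [-4.4, 2.6, 8.1]
gripper_width: 9.2
grasp_force: 60.4
```

The door is seated: z has stopped at 111.8 with about 10 N upward. I let go and rise clear.

Request:
drive_tool(targets=[[1,0,0,-0.8,0],[1,0,0,-0.8,0],[-1,0,0,-0.8,0],[-1,0,0,-0.8,0],[-1,0,0,-0.8,0],[-1,0,0,-0.8,0],[-1,0,0,-0.8,0],[-1,0,0,-20,0],[-1,0,0,-50,0],[-1,0,0,-75,0],[-1,0,0,-75,0]])

```text
clock: 9.7
position: [524.0, -149.9, 189.3]
ee_rot: [0.951, -0.309, 0.004, -0.001]
contact_force: [0.6, 0.1, 0.6]
gripper_width: 85.6
grasp_force: 0.0
```

```bash
python3 look.py w5
```

```text
[ 523.97 -149.88  189.28] -35.97633554709417 [0.6  0.08 0.59] [-0.04 -0.04  0.  ] 85.57667837347744 9.7 [ 0.02  0.28 -0.26  0.   -1.02  0.92]
```

View pics/w5.png

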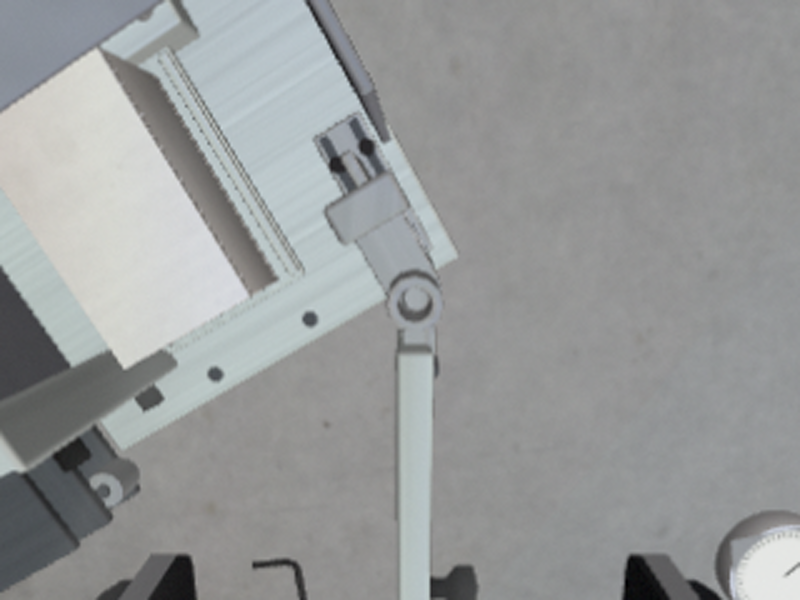

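The pin shows inside the knuckle ring at crop (415,300). The door hangs seated, about 60° open, and the fingers are clear. I plan the pushing arc on the door's outer face, with the shut fingers at 95 mm from the hinge.

```bash
cat > arc.py <<'E'
from h import *
import sys
np.set_printoptions(precision=1,suppress=True)
s=arm.read_state();M=R.from_quat(s['ee_rot']).as_matrix();p=np.array(s['position'])
psi=np.degrees(np.arctan2(M[1,0],M[0,0]));pin=np.array([563.2,-180.5])
print(p,psi,s['clock'],np.array(s['contact_force']))
d=p[:2]-pin;a=np.radians(psi);print('r',-d@[np.cos(a),np.sin(a)],'off',d@[np.cos(a-np.pi/2),np.sin(a-np.pi/2)])
r,z=float(sys.argv[1]),float(sys.argv[2])
for yaw,off in [tuple(map(float,v.split(','))) for v in sys.argv[3:]]:
    b=np.radians(yaw-90);t=pin-r*np.array([np.cos(b),np.sin(b)])+off*np.array([np.cos(b-np.pi/2),np.sin(b-np.pi/2)])
    print(yaw,M.T@np.r_[t-p[:2],z-p[2]],'roll',psi-(yaw-90))
E
python3 arc.py 95 119 54,33
```

```text
[ 522.6 -149.6  187.1] -36.01765773925701 9.75 [0.3 0.4 0.1]
r 51.044557844014754 off -1.1343998610492179
54.0 [-44.2  34.3  67.9] roll -0.017657739257010974
```

Request:
drive_tool(targets=[[1,-15,12,0,0],[1,-30,24,0,0],[1,-44,34,0,0],[1,-44,34,0,0],[1,-44,34,0,0],[1,-44,34,0,0],[1,-44,34,15,0],[1,-44,34,35,0],[1,-44,34,55,0],[1,-44,34,67,0],[1,-44,34,67,0]])

```text
clock: 10.85
position: [465.3, -151.1, 116.2]
ee_rot: [0.951, -0.309, -0.002, 0.001]
contact_force: [0.1, 0.1, -0.7]
gripper_width: 0.6
grasp_force: 0.0
```

```bash
python3 arc.py 95 119 54,24 49,20 44,20 39,20 34,20 29,20 24,20 19,20 14,20
```

```text
[ 465.3 -151.1  116.2] -36.02929884607406 10.85 [ 0.1  0.1 -0.7]
r 96.51943574880603 off 33.81412146226871
54.0 [ 1.5 -9.8 -2.8] roll -0.02929884607406308
49.0 [  0.1 -22.1  -2.8] roll 4.970701153925937
44.0 [ -0.5 -30.6  -2.8] roll 9.970701153925937
39.0 [ -0.4 -39.   -2.9] roll 14.970701153925937
34.0 [  0.4 -47.5  -2.9] roll 19.970701153925937
29.0 [  1.9 -55.8  -2.9] roll 24.970701153925937
24.0 [  4.2 -63.9  -2.9] roll 29.970701153925937
19.0 [  7.2 -71.9  -3. ] roll 34.97070115392594
14.0 [ 10.9 -79.5  -3. ] roll 39.97070115392594
```

Request:
drive_tool(targets=[[1,1.5,-10,-3,0],[1,0.8,-16,-3,2.5],[1,0.1,-22,-3,5],[1,-0.2,-26.3,-3,7.5],[1,-0.5,-30.6,-3,10],[1,-0.5,-34.8,-3,12.5],[1,-0.4,-39,-3,15],[1,0,-43.2,-3,17.5],[1,0.4,-47.5,-3,20],[1,1.1,-51.7,-3,22.5],[1,1.9,-55.8,-3,25],[1,1.9,-55.8,-3,25]])

```text
clock: 12.05
position: [502.2, -106.5, 122.6]
ee_rot: [0.862, -0.507, 0.001, -0.001]
contact_force: [0.1, -0.9, -0.3]
gripper_width: 0.3
grasp_force: 0.0
```

```bash
python3 arc.py 95 118 24,20 19,20 14,20 10,20 6,20 4,20 2,20 0,20 -2,20 -4,20 -6,20; python3 - <<'E'
from h import *
i=arm.get_image('wrist');cv2.imwrite('pics/w6_raw.png',i)
E
```

```text
[ 502.2 -106.5  122.6] -60.95178734783824 12.05 [ 0.1 -0.9 -0.3]
r 94.33013525657125 off 17.39241851777924
24.0 [-2.1 -5.8  4.6] roll 5.048212652161759
19.0 [ -2.7 -14.3   4.7] roll 10.048212652161759
14.0 [ -2.6 -22.7   4.7] roll 15.048212652161759
10.0 [ -2.  -29.5   4.7] roll 19.04821265216176
6.0 [ -0.9 -36.2   4.7] roll 23.04821265216176
4.0 [ -0.2 -39.5   4.7] roll 25.04821265216176
2.0 [  0.6 -42.8   4.7] roll 27.04821265216176
0.0 [  1.6 -46.    4.8] roll 29.04821265216176
-2.0 [  2.6 -49.2   4.8] roll 31.04821265216176
-4.0 [  3.8 -52.4   4.8] roll 33.04821265216176
-6.0 [  5.1 -55.6   4.8] roll 35.04821265216176
```

```bash
cat > ang.py <<'E'
from h import *
import sys
s=arm.read_state();c=cam('wrist',s);i=cv2.GaussianBlur(arm.get_image('wrist'),(3,3),0).astype(float)
pin=np.array([563.2,-180.5])
def samp(yaw,x,y):
    a=np.radians(yaw);X=np.array([np.cos(a),np.sin(a)]);Y=np.array([-X[1],X[0]])
    q=proj(c,np.c_[pin+x*X+y[:,None]*Y,np.full(len(y),140.)])
    return np.stack([cv2.remap(i[:,:,k].astype(np.float32),q[:,:1].astype(np.float32),q[:,1:].astype(np.float32),1)[:,0] for k in range(3)],1)
y=np.arange(15,float(sys.argv[1]) if len(sys.argv)>1 else 60,3.)
sc=[]
for yaw in np.arange(-20,70,1.):
    v=samp(yaw,0,y);e=[np.abs(samp(yaw,o*3.,y)-v).mean() for o in(-1,1)];f=[np.abs(samp(yaw,o*9.,y)-v).mean() for o in(-1,1)]
    sc.append((min(f)-max(e)-v.std(0).mean(),yaw))
print(s['clock'],sorted(sc)[::-1][:4])
E
python3 ang.py
```

```text
12.1 [(np.float32(15.480515), np.float64(29.0)), (np.float32(15.08296), np.float64(30.0)), (np.float32(11.56482), np.float64(-3.0)), (np.float32(11.273215), np.float64(28.0))]
```

The estimated door angle is 29.5°, so it follows the fingers. I continue to near the catch.

Request:
drive_tool(targets=[[1,-1,-3,4,2.5],[1,-2.1,-5.8,4.6,5],[1,-2.4,-10,4.7,7.5],[1,-2.7,-14.3,4.7,10],[1,-2.6,-18.5,4.7,12.5],[1,-2.6,-22.7,4.7,15],[1,-2.3,-26,4.7,17],[1,-2,-29.5,4.7,19],[1,-1.5,-32.5,4.7,21],[1,-1.5,-32.5,4.7,21]])

```text
clock: 13.15
position: [528.5, -90.0, 117.0]
ee_rot: [0.755, -0.656, 0.0, -0.0]
contact_force: [-0.3, -0.2, -0.2]
gripper_width: -0.3
grasp_force: 0.0
```

```bash
python3 ang.py; python3 arc.py 95 118 6,20 4,20 2,20 0,20 -2,20 -4,20 -6,20 -8,20
```

```text
13.15 [(np.float32(-0.31794244), np.float64(10.0)), (np.float32(-1.6582184), np.float64(11.0)), (np.float32(-2.046161), np.float64(58.0)), (np.float32(-2.573674), np.float64(61.0))]
[528.2 -90.1 116.9] -81.94970251821748 13.2 [0.2 0.1 0.5]
r 94.43025297351386 off 21.987685785310884
6.0 [-1.2 -5.4 -1.1] roll 2.050297481782522
4.0 [-1.7 -8.7 -1.1] roll 4.050297481782522
2.0 [ -2.1 -12.1  -1.1] roll 6.050297481782522
0.0 [ -2.4 -15.5  -1.1] roll 8.050297481782522
-2.0 [ -2.6 -18.9  -1.1] roll 10.050297481782522
-4.0 [ -2.7 -22.3  -1.1] roll 12.050297481782522
-6.0 [ -2.6 -25.6  -1.1] roll 14.050297481782522
-8.0 [ -2.4 -29.   -1.1] roll 16.050297481782522
```

Request:
drive_tool(targets=[[1,-0.6,-2.7,-1,1],[1,-1.2,-5.4,-1,2],[1,-1.5,-7,-1,3],[1,-1.7,-8.7,-1,4],[1,-1.9,-10.4,-1,5],[1,-2.1,-12.1,-1,6],[1,-2.1,-12.1,-1,6]])

```text
clock: 13.9
position: [539.9, -86.3, 117.5]
ee_rot: [0.719, -0.695, 0.0, 0.0]
contact_force: [-1.4, -0.7, 0.2]
gripper_width: 0.0
grasp_force: 0.1
```

Request:
drive_tool(targets=[[1,-0.1,-1,0,0.5],[1,-0.2,-2,0,1],[1,-0.3,-3,0,1.5],[1,-0.3,-3,0,1.5]])

```text
clock: 14.3
position: [542.5, -85.9, 117.6]
ee_rot: [0.71, -0.704, -0.0, 0.0]
contact_force: [-0.2, 0.3, 0.4]
gripper_width: 0.2
grasp_force: 0.4
```

```bash
python3 ang.py; python3 arc.py 95 117 0,20 -2,20 -4,20 -6,20 -8,20
```

```text
14.3 [(np.float32(6.321069), np.float64(2.0)), (np.float32(5.9453406), np.float64(1.0)), (np.float32(3.050861), np.float64(-2.0)), (np.float32(3.0132103), np.float64(3.0))]
[542.5 -85.9 117.6] -89.52522508611806 14.35 [-1.3 -0.4  0.3]
r 94.7309888724621 off 19.905567958546424
0.0 [-0.4 -0.7  0.5] roll 0.47477491388194437
-2.0 [-1.  -4.   0.5] roll 2.4747749138819444
-4.0 [-1.5 -7.4  0.5] roll 4.474774913881944
-6.0 [ -1.9 -10.7   0.5] roll 6.474774913881944
-8.0 [ -2.2 -14.1   0.5] roll 8.474774913881944
```

Request:
drive_tool(targets=[[1,-0.3,-1,0,0.7],[1,-0.6,-2,0,1.3],[1,-0.8,-3,0,1.9],[1,-0.8,-3,0,1.9]])

```text
clock: 14.75
position: [545.9, -85.2, 117.5]
ee_rot: [-0.698, 0.716, -0.0, 0.0]
contact_force: [-1.5, -0.9, 0.1]
gripper_width: 0.0
grasp_force: 0.6
```

Request:
drive_tool(targets=[[1,-0.2,-1,0,0.6],[1,-0.4,-2,0,1.2],[1,-0.6,-3,0,1.8],[1,-0.6,-3,0,1.8]])

```text
clock: 15.15
position: [549.3, -84.4, 117.7]
ee_rot: [-0.687, 0.727, -0.0, 0.0]
contact_force: [0.0, -0.4, -0.3]
gripper_width: 0.4
grasp_force: 0.0
```

Request:
drive_tool(targets=[[1,-0.1,-1,0,0.6],[1,-0.2,-2,0,1.2],[1,-0.2,-2,0,1.2]])

```text
clock: 15.45
position: [551.0, -84.4, 117.7]
ee_rot: [-0.679, 0.734, -0.0, 0.0]
contact_force: [-0.7, 0.3, 0.5]
gripper_width: 0.0
grasp_force: 0.0
```

```bash
python3 ang.py; python3 arc.py 95 117 -4,20 -6,20 -8,20
```

```text
15.45 [(np.float32(9.385701), np.float64(-4.0)), (np.float32(8.906439), np.float64(-3.0)), (np.float32(8.564776), np.float64(-7.0)), (np.float32(6.269854), np.float64(-2.0))]
[550.9 -84.5 117.7] -94.41775489479687 15.5 [-1.2  0.9 -0.2]
r 94.80519028128532 off 19.635856889923335
-4.0 [-0.   1.1  0.7] roll -0.41775489479687167
-6.0 [-0.7 -2.3  0.7] roll 1.5822451052031283
-8.0 [-1.3 -5.6  0.7] roll 3.5822451052031283
```

Request:
drive_tool(targets=[[1,-0.2,-1,0,0.6],[1,-0.4,-2,0,1.2],[1,-0.4,-2,0,1.2]])

```text
clock: 15.8
position: [553.0, -84.3, 117.6]
ee_rot: [-0.671, 0.741, -0.0, 0.0]
contact_force: [0.4, 0.1, -0.7]
gripper_width: -0.1
grasp_force: 0.0
```

Request:
drive_tool(targets=[[1,-0.2,-1,0,0.6],[1,-0.4,-2,0,1.2],[1,-0.4,-2,0,1.2]])

```text
clock: 16.1
position: [555.0, -84.1, 117.6]
ee_rot: [-0.664, 0.748, -0.0, 0.0]
contact_force: [-0.6, -0.1, 0.9]
gripper_width: 0.2
grasp_force: 0.0
```

```bash
python3 ang.py; python3 arc.py 95 117 -8,20
```

```text
16.1 [(np.float32(18.845446), np.float64(-6.0)), (np.float32(16.549889), np.float64(-7.0)), (np.float32(13.180034), np.float64(-5.0)), (np.float32(3.7050505), np.float64(-8.0))]
[554.9 -84.  117.6] -96.82063232201627 16.15 [ 0.1 -2.   0.4]
r 94.78762414054582 off 19.718576196998796
-8.0 [-0.6 -1.7  0.6] roll 1.179367677983734
```

Request:
drive_tool(targets=[[1,-0.1,-1,0,0],[1,-0.2,-2,0,0],[1,-0.2,-2,0,0]])

```text
clock: 16.45
position: [556.0, -84.1, 117.6]
ee_rot: [-0.664, 0.748, 0.001, -0.001]
contact_force: [-4.1, 0.8, 2.1]
gripper_width: 0.2
grasp_force: 1.5
```

Request:
drive_tool(targets=[[1,0,-1,0,0],[1,0,-2,0,0],[1,0,-2,0,0]])

```text
clock: 16.75
position: [556.2, -84.2, 117.6]
ee_rot: [-0.664, 0.748, 0.002, -0.002]
contact_force: [-8.2, 2.3, 6.9]
gripper_width: 0.4
grasp_force: 4.1
```

```bash
python3 ang.py; python3 arc.py 95 117 -8,20
```

```text
16.75 [(np.float32(17.574862), np.float64(-7.0)), (np.float32(12.799288), np.float64(-8.0)), (np.float32(10.235105), np.float64(-6.0)), (np.float32(9.841523), np.float64(-9.0))]
[556.2 -84.2 117.6] -96.83455367181209 16.8 [-7.4  2.2  7. ]
r 94.75080326236495 off 18.382234747433557
-8.0 [-0.6 -0.3  0.6] roll 1.1654463281879117
```

Request:
drive_tool(targets=[[1,0,-1,0,0],[1,0,-2,0,0],[1,0,-2,0,0]])

```text
clock: 17.1
position: [556.3, -84.3, 117.6]
ee_rot: [-0.664, 0.748, 0.003, -0.004]
contact_force: [-12.4, 4.3, 10.8]
gripper_width: -0.1
grasp_force: 6.5
```

Request:
drive_tool(targets=[[1,0,-1,0,0],[1,0,-2,0,0],[1,0,-2,0,0]])

```text
clock: 17.4
position: [556.4, -84.3, 117.6]
ee_rot: [-0.664, 0.748, 0.005, -0.005]
contact_force: [-16.6, 5.8, 14.4]
gripper_width: -0.4
grasp_force: 8.9
```

Force rises with no motion, so the door is on a firm stop. I back off and measure its angle against the station's own edges.

Request:
drive_tool(targets=[[1,0,8,0,0],[1,0,20,0,0],[1,0,40,0,0],[1,0,50,-20,0],[1,0,50,-60,0],[1,40,20,-100,0],[1,70,0,-110,0],[1,70,0,-110,0],[1,70,0,-110,0]])

```text
clock: 18.3
position: [554.5, -155.0, 227.3]
ee_rot: [-0.663, 0.749, -0.0, 0.0]
contact_force: [0.1, -0.5, 0.0]
gripper_width: -0.2
grasp_force: 0.0
```

```bash
python3 - <<'E'
from h import *
np.set_printoptions(precision=1,suppress=True)
s=arm.read_state();print(s['position'],s['contact_force'],s['clock'])
def segs(i,c,zs,minlen=40):
    L=cv2.createLineSegmentDetector().detect(cv2.cvtColor(i,cv2.COLOR_BGR2GRAY))[0][:,0]
    for l in L:
        if np.hypot(l[0]-l[2],l[1]-l[3])<25: continue
        for z in zs:
            P=ray(c,l.reshape(2,2),z)
            P=P[P[:,1].argsort()];d=P[1]-P[0];a=np.degrees(np.arctan2(-d[0],d[1]))
            m=P.mean(0)
            if -20<a<10 and np.linalg.norm(d)>30 and 530<m[0]<600 and -190<m[1]<-30: print(z,'yaw %.1f'%a,P[:,:2].ravel(),np.hypot(*d[:2]))
c=cam('wrist',s);i=arm.get_image('wrist');cv2.imwrite('pics/w7_raw.png',i)
print('now');segs(i,c,(12,140))
n=np.load('w5.npz');print('w5');segs(cv2.imread('pics/w5_raw.png'),cam('wrist',dict(position=n['p'],ee_rot=n['q'])),(12,))
n=np.load('w3.npz');print('w3');segs(cv2.imread('pics/w3_raw.png'),cam('wrist',dict(position=n['p'],ee_rot=n['q'])),(12,))
E
python3 ang.py 110
```

```text
[ 554.5 -155.   227.3] [ 0.1 -0.5  0. ] 18.3
now
12 yaw -7.6 [570.4 -62.3 578.6  -1.1] 61.71762965698255
140 yaw -7.6 [ 561.3 -122.5  566.6  -83.2] 39.63206043116989
12 yaw -8.7 [ 567.4 -132.1  576.8  -70.4] 62.378693627145566
140 yaw -8.7 [ 559.4 -167.3  565.4 -127.7] 40.056563565201124
12 yaw -5.8 [561.9 -61.3 566.6 -15.8] 45.74884069319258
12 yaw -6.8 [ 560.5 -147.6  569.7  -69.6] 78.6287145156227
140 yaw -6.8 [ 554.9 -177.3  560.9 -127.2] 50.49153673962923
12 yaw -7.5 [ 584.2 -129.1  591.4  -74. ] 55.58311688222002
140 yaw -7.5 [ 570.2 -165.4  574.8 -130. ] 35.69277464919123
12 yaw -6.7 [ 581.1 -132.1  588.   -73.6] 58.889443104468555
140 yaw -6.7 [ 568.2 -167.3  572.6 -129.8] 37.81593656214219
12 yaw -9.0 [ 596.5 -117.1  602.6  -79. ] 38.51872208952273
12 yaw -7.3 [ 568.2 -108.5  572.9  -71.8] 37.00338463234111
140 yaw -6.6 [560.4 -78.5 564.1 -46.1] 32.644543907050924
w5
12 yaw -6.2 [ 560.2 -161.7  575.4  -22.3] 140.21961573472493
w3
12 yaw -6.2 [ 558.3 -176.2  575.   -22.9] 154.17030108345278
12 yaw -6.2 [ 592.9 -141.2  600.2  -73.9] 67.74219344060114
12 yaw -6.5 [ 595.3 -137.7  602.6  -72.7] 65.39469760778623
18.35 [(np.float32(-1.7461884), np.float64(56.0)), (np.float32(-1.7482458), np.float64(61.0)), (np.float32(-1.8391907), np.float64(33.0)), (np.float32(-1.8926183), np.float64(62.0))]
```

Request:
drive_tool(targets=[[1,-40,0,0,0],[1,-80,0,0,0],[1,-100,0,0,0],[1,-100,0,0,0],[1,-100,0,0,0]])

```text
clock: 18.9
position: [565.6, -54.1, 227.0]
ee_rot: [-0.665, 0.747, 0.0, -0.001]
contact_force: [0.3, -0.2, -0.5]
gripper_width: -0.0
grasp_force: 0.0
```

```bash
python3 - <<'E'
from h import *
np.set_printoptions(precision=1,suppress=True)
a=np.radians(-6.2);Rm=np.array([[np.cos(a),-np.sin(a)],[np.sin(a),np.cos(a)]])
s=arm.read_state();print(s['position'])
# origin: base edge x_s=-72.5 through (558.3,-176.2)..(575,-22.9); pin y_s=-71
e=Rm.T@np.array([566.65,-99.55]);pin=Rm.T@np.array([563.2,-180.5]);o=np.array([e[0]+72.5,pin[1]+71])
print('pin x_s',pin[0]-o[0])
for name,st,i in [('w7',None,None),('w8',s,arm.get_image('wrist'))]:
    if i is None: continue
    cv2.imwrite('pics/w8_raw.png',i);c=cam('wrist',s)
    L=cv2.createLineSegmentDetector().detect(cv2.cvtColor(i,cv2.COLOR_BGR2GRAY))[0][:,0]
    for l in L:
        for z in (12,140,148):
            P=ray(c,l.reshape(2,2),z)[:,:2]@Rm-o;P=P[P[:,1].argsort()];d=P[1]-P[0]
            if abs(d[0])<.25*abs(d[1]) and d[1]>25 and -95<P[:,0].mean()<-40 : print(z,P.ravel())
E
```

```text
[565.6 -54.1 227. ]
pin x_s -67.18727298130193
12 [-73.5 146.7 -72.3 210.1]
140 [-75.5  86.6 -74.7 127.3]
148 [-75.6  82.9 -74.9 122.1]
140 [-54.8  97.5 -49.4 122.5]
12 [-67.5  51.4 -68.   78.9]
12 [-82.  148.6 -82.8 200.2]
140 [-80.9  87.8 -81.5 121. ]
148 [-80.9  84.  -81.4 116. ]
12 [-82.4 273.9 -86.  319.8]
140 [-81.3 168.3 -83.5 197.7]
148 [-81.2 161.7 -83.4 190.1]
12 [-54.7 -77.6 -53.3  60.9]
140 [-63.4 -57.4 -62.6  31.5]
148 [-64.  -56.1 -63.1  29.7]
12 [-71.6 273.8 -66.4 319.7]
140 [-74.3 168.2 -71.  197.7]
148 [-74.4 161.6 -71.2 190.1]
12 [-68.1 -77.5 -67.8 -44.7]
12 [-87.6  79.  -88.3 118.1]
140 [-84.6  43.2 -85.   68.3]
12 [-59.2 161.1 -54.8 198.1]
12 [-66.9 -43.4 -66.2  49.9]
140 [-71.3 -35.4 -70.9  24.5]
148 [-71.6 -34.9 -71.1  22.9]
12 [-51.9 -58.2 -50.9  38.8]
140 [-61.6 -44.9 -61.   17.4]
148 [-62.2 -44.1 -61.6  16.1]
12 [-72.6 -47.4 -73.2  54.7]
140 [-74.9 -37.9 -75.3  27.6]
148 [-75.1 -37.4 -75.5  25.9]
140 [-54.3 -17.8 -53.2   7.5]
12 [-69.7 -43.4 -68.2  43.6]
140 [-73.  -35.4 -72.1  20.5]
148 [-73.3 -34.9 -72.4  19. ]
12 [-82.3 216.3 -82.5 267. ]
140 [-81.2 131.3 -81.3 163.9]
148 [-81.1 126.  -81.2 157.4]
```

The door's faces lie at station x of about -72.5 and -63. Its mid-plane therefore reaches about -67 at the free edge and is parallel to the lift, so the door is shut at the bumpers and stayed there after release.

```bash
python3 -c "
from bench import arm
print(arm.job_done())"
```

```text
the job is handed in; nothing more can be done
None
```

The door is seated on both hinge pins and shut against the stop, with its mid-plane at about station x = -67 at the free edge. The gripper let go, and I handed the job in at about 19 s. I never clearly felt the catch snap; I judge the door held because it was still shut after I backed away.

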